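# Gauge from the drawer to the magnifier

## Robot

A 7-joint arm with a two-finger parallel gripper is mounted at the origin on a cart in front of the work surface, level with it; the furniture and walls round the work are solid. World frame = base frame: x ahead of the robot, y to its left, z up, the work surface at z = 0. Lengths are in mm, angles in rad, forces in N, time in s.
With the tool pointing down it reaches from about 400 to 875 mm from the base axis. Payload 4.4 kg.
Tool frame: the origin (TCP) lies midway between the tips of the shut fingers; the grasp point (between the pads) lies 19 mm behind it (ctrl.pinch_z is the distance from the TCP to the grasp point, in mm); z points along the fingers, y is the line along which they close (so a half turn about z gives the same grasp; the last joint's range is limited). The gripper opens to 85 mm and grips with 20 to 120 N. Pads are 22 mm wide; open, the fingers measure 114 mm over their backs; the gripper's body (76 mm by 85 mm) begins 54 mm behind the grasp point. The pads swing forward as they close: fully open they stand 13 mm farther back than shut.
Start: joints at [-1.195, 0.628, 0.038, 1.517, -0.027, 0.996, -0.02], TCP at [277.897, 587.615, 201.513] pointing down, gripper open.
Joint ranges: [-3.06, 3.06], [-0.37, 2.12], [-1.25, 1.32], [0.18, 2.47], [-1.1, 4.24], [0.23, 1.98], [-2.94, 2.94]. Speed limits (rad/s): [2.57, 2.57, 3.14, 3.14, 3.14, 3.14, 3.14].

## Interface

Orientations are given as [roll, pitch, yaw] about the fixed x, y, z axes, in that order (R = Rz(yaw) Ry(pitch) Rx(roll)).
In Python, from cell import read_state, cams, order, ctrl gives the robot as it stands.
- The arm moves only by the tool move_arm, never from a script. Its argument "targets" is text: rows parted by semicolons, each of 7 numbers parted by spaces: the gripper's target within -1 to 1 (fully open at 1, half-way at 0, shut at -1), then the shift along the tool's x, y, z in cm, then the turn, a rotation vector about the tool's x, y, z in degrees. A call has 1 to 5 rows; each row shifts and turns the commanded pose from where the row before left it, along the tool's axes as they then stand; what a row does not reach is not made up. A row lasts 1/12 s, in which the tool goes at most 41.7 mm and 7.16 degrees, less where a joint would pass 70% of its speed; a pose out of reach is approached as far as the arm can. A call with a gripper value outside its range is refused whole. The fingers move at their own pace and stop on an object; the grip force is fixed at half the most. Time passes only in rows, so rows that do not move let the fingers close. It gives the time, the measured TCP pose, the force, the opening and the grip force at its end, in the units of the state.
- read_state(): the state, without advancing time (a new reading comes with each control period).
- cams.get_image(name): name is "scene" or "side" or "wrist"; returns a dict with "color" (420x560x3 uint8, red, green, blue), "fovy" (degrees; the focal length in pixels is half the picture's height over the tangent of half this angle, whatever the lens; pixels are square), "cx", "cy" (the principal point, pixels), "rvec" (rotation vector, rad) and "tvec" (3), from world to camera coordinates, as OpenCV has them. Camera axes: x right, y down, z forward; pixel columns grow to the right and rows downward; lengths in mm; the calibration is good to about 2 mm. A picture is of the moment at which its call begins. There is no depth.
- order.finish_job(): hands the job in; it is judged then, once.
The state is a dict: "clock": time; "qpos": joint angles; "qd": joint speeds; "tau": joint torques, N m; "eef_pos": TCP position; "tool_rot": TCP orientation; "force": force on the tool from outside, world axes, zero at the start; "torque": the same for the moment, N m; "width": finger opening in mm; "gripper_force": force on a finger pad.
Only numpy, scipy, OpenCV 4.12 (cv2) and the standard library are available. Lean on these libraries where they do the work, as an engineer would, in place of code of your own. Each camera call takes 0.05 s, during which the arm holds its last target. There are 200 camera calls.

## Task

Pull the drawer of the blue cabinet wide open by its bar handle, take out the steel gauge block (leave the hex key in the drawer) and lay it flat, without dropping it, centred and square in the white outline on the green mat. Then swing the magnifier arm by its red peg until the lens is centred over the gauge block, and let go. Do not shift the punch, the bolt or the clip standing near the work; the drawer may stay open.

Things in the scene. Friction and masses are not known exactly. Their poses are not given: they have to be found in the camera images.
- cabinet: low blue steel instrument cabinet, fixed to the table, 180 (its x) x 160 (its y) x 68 mm high (70 over the black rubber top mat); origin at the centre of its underside, z up; its front, with the drawer, looks to its own -x. The drawer's front plate is 9 mm thick, inner face at the cabinet's x = -0.090 when shut, top edge 67 mm above the table
- drawer (a joint): the cabinet's drawer: 0 shut, grows as it slides out along the cabinet's -x, stop at 0.120 m; sliding friction 1.5 N, stays where it is left. Open tray: inner floor 18 mm above the table, side walls up to 50 mm; a divider along the slide, 26 mm to the cabinet's -y of the middle, parts it: gauge block on the +y side, hex key on the -y side
- drawer_handle (a point): middle of the drawer's aluminium bar handle: a round bar 11 mm thick and 100 mm long along the cabinet's y, its axis 40 mm in front of the drawer's front plate and 48 mm above the table, with stems at 44 mm either side of the middle
- gauge_mid (a point): centre (half-way up) of the steel gauge block, 22 (x) x 56 (y) x 12 (z) mm, loose, about 0.12 kg, with two slots in its top face; lies flat in the drawer, its y being its long axis; grasp it across the 22 mm
- mat: green inspection mat, fixed, 100 (x) x 110 (y) x 3 mm; origin at the centre of its underside; the printed white outline, 34 (x) x 68 (y) mm, is centred on it, long side along the mat's y
- mat_mid (a point): centre of the white outline, on the mat's top face (3 mm above the table)
- pivot (a point): on the vertical axis of the magnifier's swing arm, 165 mm above the table, at the top of a post on a grey foot of 100 mm diameter fixed to the table; the post and hub under the arm reach no higher than 184 mm
- lens_arm (a joint): angle of the magnifier arm about its vertical axis in rad: at 0 it points along the foot's own -y, growing anticlockwise seen from above; range -0.9 to 2.3; held by friction (0.12 N m), stays where released. The arm is a 10 mm thick bar, level, 165 mm above the table
- magnifier: foot of the magnifier, fixed; origin at the centre of its underside, z up
- lens_mid (a point): centre of the magnifier's lens, 90 mm outside diameter of the black rim, 10 mm thick, 165 mm above the table, 150 mm from the pivot axis
- lens_grip (a point): grip point on the red vertical peg of the arm, 14 mm diameter, which stands on the arm 85 mm from the pivot axis; the point is 197 mm above the table, the peg's top 215 mm, the arm's top 170 mm
- key_mid (a point): black 6 mm hex key, 33 x 98 x 7 mm, loose in the drawer behind the divider; centre of its bounding box, half-way up; to be left in the drawer
- spare_punch: dark steel punch standing upright, 16 mm diameter, 53 mm high, loose; origin at its underside; bystander
- bolt_1: steel bolt standing on its head, 13 x 15 x 36 mm, loose; origin at its underside; bystander
- clip_7: black moulded clip, 47 x 74 x 31 mm, loose; origin at its underside; bystander
Mind the look-alikes: they are no part of the job. Several things look just like the mat: the one meant starts farthest to the robot's left.

How it is judged (in metres and radians):
On the way, in this order (a step that is already met when the one before it is completed fails the run):
1. the drawer is wide open (out by more than 85 mm) (value of joint drawer above 0.085 m), for 0.2 s.
2. the gauge block lies in the outline on the mat, let go (horizontal distance between gauge_mid and mat_mid below 0.014 m and angle between the y axis of gauge_mid and the y axis of mat, either way round below 0.2 rad and height (world z) of gauge_mid below 0.0125 m and contact force between the fingers and gauge_block below 0.1 N), for 0.2 s.
At the end, for the whole second after the job is handed in: the gauge block lies flat on the mat, its centre within 14 mm of the outline's centre and its long axis within 0.2 rad of the outline's; the lens centre is within 18 mm (seen from above) of the gauge block's centre; arm and block are at rest (horizontal distance between gauge_mid and mat_mid below 0.014 m and angle between the y axis of gauge_mid and the y axis of mat, either way round below 0.2 rad and height (world z) of gauge_mid below 0.0125 m and horizontal distance between lens_mid and gauge_mid below 0.018 m and velocity of joint lens_arm between -0.02 and 0.02 rad/s and linear speed of gauge_block below 0.02 m/s); the robot touches nothing.
It fails at once if the punch, the bolt or the clip is shifted by more than 25 mm (distance of any of spare_punch, bolt_1, clip_7 from where it was at the start of the episode above 0.025 m).
It fails at once if the punch or the bolt is knocked over (angle between any of spare_punch, bolt_1's own z axis and vertical above 0.6 rad).
It fails at once if the hex key is taken out of the drawer (height (world z) of key_mid above 0.06 m).
It fails at once if the gauge block is dropped or thrown (faster than 0.5 m/s with no finger on it) (linear speed of gauge_block above 0.5 m/s and contact force between the fingers and gauge_block below 0.01 N).
It also fails if it takes over 67 s, if anything falls off the work surface, if the arm or the gripper's body presses on something with over 40 N, if the wrist force passes 120 N, or if a joint passes its speed limit or range.

## Working session

There is one attempt and no reset: what is moved stays moved. The work goes in short steps, Python scripts to look and compute and a tool call to move; the robot and the scene stay as the last step left them, time stands still between calls to the robot, and variables do not carry over. Pictures are saved under pics/ and viewed, at most 10 in all, crops included, and the job is handed in when it is done.

Besides the shell and the picture viewer there is one more tool, called after "Emit:" by a JSON object that holds its "name" and its "arguments", one argument or row to a line. move_arm: Moves the arm, as the interface text tells. Its arguments: {"type":"object","properties":{"targets":{"type":"string"}},"required":["targets"]}

```bash
mkdir -p pics; cat > h.py <<'E'
import numpy as np, cv2
from cell import read_state, cams, order, ctrl
from scipy.spatial.transform import Rotation as R
def snap(n,f):
    d=cams.get_image(n); cv2.imwrite('pics/'+f+'.png',d['color'][:,:,::-1]); 
    np.savez('pics/'+f+'.npz',**d); return d
def K(d):
    f=210/np.tan(np.radians(float(d['fovy']))/2); return np.array([[f,0,d['cx']],[0,f,d['cy']],[0,0,1]],float)
def proj(d,P): return cv2.projectPoints(np.array(P,float).reshape(-1,1,3),d['rvec'],d['tvec'],K(d),None)[0].reshape(-1,2)
def onz(f,uv,z):
    d=np.load('pics/'+f+'.npz'); Rm=cv2.Rodrigues(d['rvec'])[0]; c=-Rm.T@d['tvec'].ravel()
    r=Rm.T@np.linalg.inv(K(d))@np.array([*uv,1.]); return c+r*(z-c[2])/r[2]
E
python3 - <<'E'
from h import *
for n in ['scene','side','wrist']:
    d=snap(n,n+'0'); Rm=cv2.Rodrigues(d['rvec'])[0]; print(n,d['fovy'],-Rm.T@d['tvec'].ravel(),Rm[2])
a=cv2.imread('pics/scene0.png'); cv2.imwrite('pics/a.png',cv2.resize(a,(800,600),interpolation=cv2.INTER_CUBIC))
a=cv2.imread('pics/side0.png'); cv2.imwrite('pics/b.png',cv2.resize(a,(800,600),interpolation=cv2.INTER_CUBIC))
print(read_state(),ctrl.pinch_z)
E
```

```text
scene 44.95099215070631 [-264.00062775 -602.38640599  985.27551932] [ 0.59796073  0.45412843 -0.66046221]
side 45.19300664759132 [  72.9667097  -946.28572686  788.0414957 ] [ 0.37158507  0.75954809 -0.53386444]
wrist 63.941159113908164 [201.51194418 624.09036076 373.08935741] [ 0.29234784 -0.14028132 -0.94596717]
{'clock': 0.15, 'qpos': array([-1.19475341,  0.62916423,  0.03843465,  1.51812216, -0.02700909,
        0.99628994, -0.01999433]), 'qd': array([ 0.00090006, -0.00437218,  0.00192234, -0.00307646,  0.00059246,
       -0.0022471 , -0.00063821]), 'tau': array([ 2.47430207e-04, -5.63807094e+01,  1.22722495e+00, -1.93654543e+01,
        1.11035656e-02,  7.34424451e-03, -2.94107053e-05]), 'eef_pos': array([277.68614542, 587.13507014, 200.78546579]), 'tool_rot': array([-3.14012611e+00, -7.42497145e-06,  2.69976194e+00]), 'force': array([-0.128177  ,  0.0456583 ,  0.15209271]), 'torque': array([0.01628969, 0.00148099, 0.00223615]), 'gripper_force': 0.0, 'width': 85.34340515626658} 18.700000000000003
```

View pics/a.png

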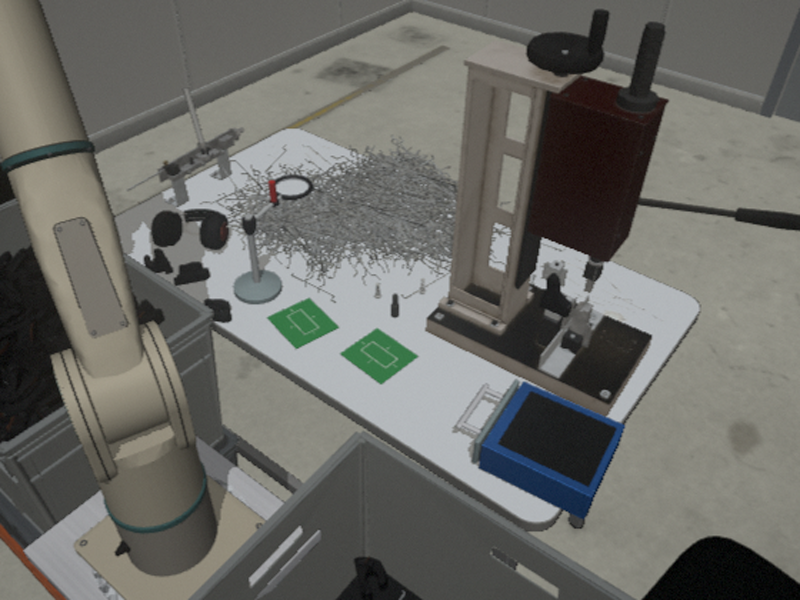

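View pics/b.png

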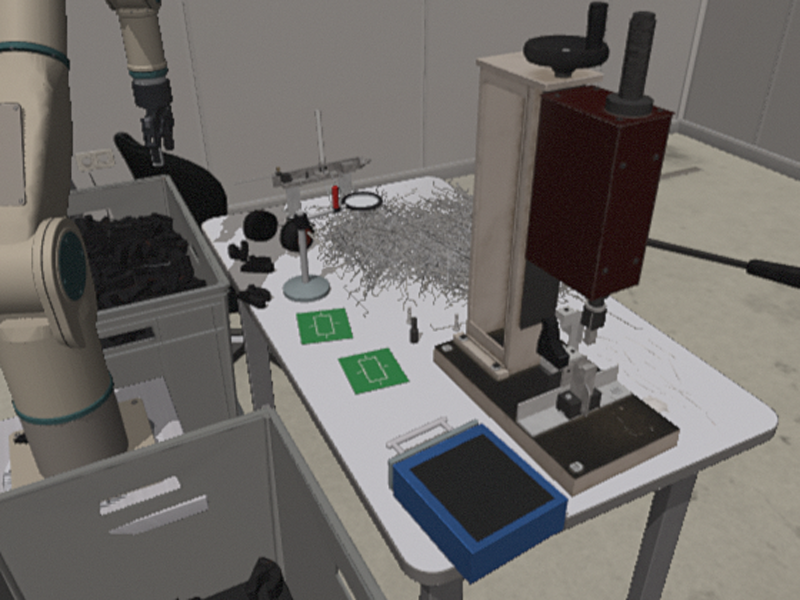

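The pictures show the cabinet lower right, with its handle toward the mats. The mat meant is the left one at about (302,322), and the magnifier foot is at (257,287) with its lens at (293,187). Next I enlarge both areas.

```bash
python3 - <<'E'
from h import *
s=cv2.imread('pics/scene0.png'); t=cv2.imread('pics/side0.png'); C=cv2.INTER_CUBIC
def cr(im,x,y,w,h,k): return cv2.resize(im[y:y+h,x:x+w],(w*k,h*k),interpolation=C)
# cabinet crops: 130x100... x3
A=cr(s,310,258,133,110,3); B=cr(t,262,288,133,120,3)
c=np.zeros((600,800,3),np.uint8); c[:330,:399]=A; c[:360,400:799]=B
cv2.imwrite('pics/c.png',c)
d=np.zeros((600,800,3),np.uint8)
d[:600,:399]=cr(s,150,110,133,200,3)[:, :399]; d[:600,400:799]=cr(t,180,120,133,200,3)
cv2.imwrite('pics/d.png',d)
w=cv2.imread('pics/wrist0.png'); cv2.imwrite('pics/e.png',w)
E
```

```text
(no output)
```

View pics/c.png

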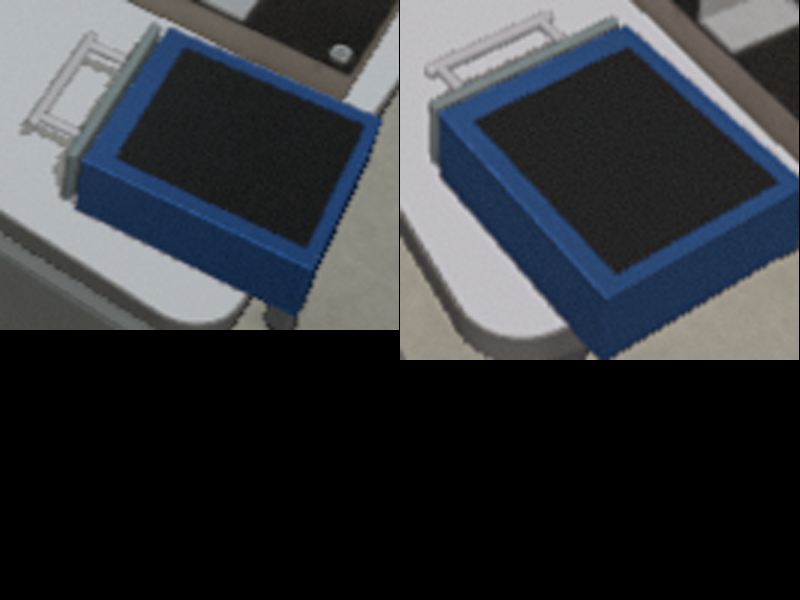

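View pics/d.png

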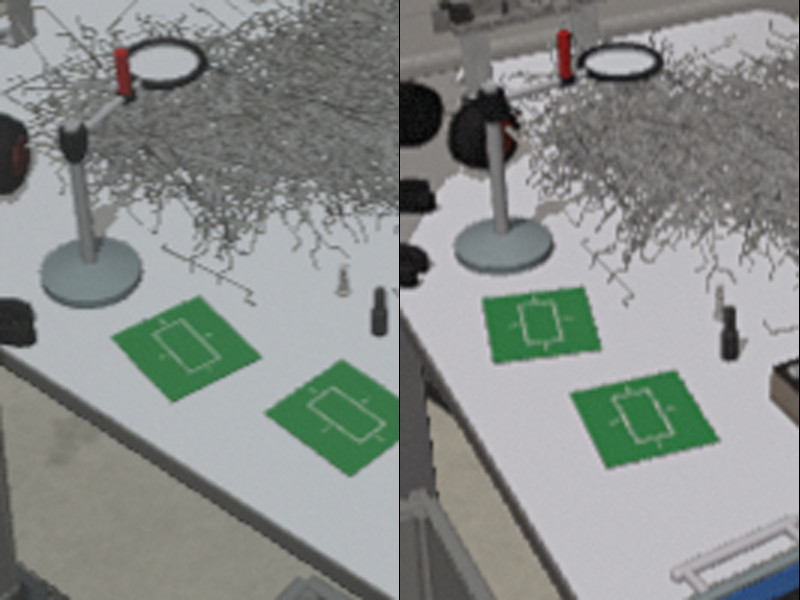

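View pics/e.png

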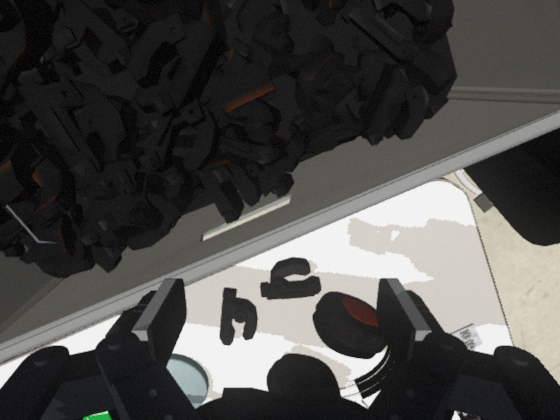

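The crops show the cabinet's top corners, the bar handle, both mats, and the magnifier's lens, peg and hub. The punch is near (379,333) and the bolt near (344,293) in the left half of the second crop.

```bash
python3 - <<'E'
from h import *
def S(o,u,v,k=3): return (o[0]+(u+.5)/k-.5,o[1]+(v+.5)/k-.5)
cs,ct,ms,mt=(310,258),(262-400/3,288),(150,110),(180-400/3,120)
def two(n,a,b,z,os,ot):
    p=onz('scene0',S(os,*a),z)[:2]; q=onz('side0',S(ot,*b),z)[:2]; print(n,z,p.round(1),q.round(1)); return (p+q)/2
C=[two('cab',a,b,68,cs,ct) for a,b in zip([(168,30),(85,158),(308,265),(378,120)],[(628,28),(440,115),(605,297),(797,180)])]
C=np.array(C); print('centre',C.mean(0),'front mid',C[:2].mean(0),'sizes',[np.linalg.norm(C[i]-C[(i+1)%4]) for i in range(4)])
x=(C[2]+C[3]-C[0]-C[1]); print('cab x yaw',np.arctan2(x[1],x[0])); y=C[0]+C[3]-C[1]-C[2];print('cab y yaw',np.arctan2(y[1],y[0]))
two('h1',(93,37),(550,15),48,cs,ct);two('h2',(28,127),(430,72),48,cs,ct)
M=np.array([two('mat',a,b,3,ms,mt) for a,b in zip([(200,296),(262,356),(174,402),(112,337)],[(585,287),(601,351),(494,363),(483,297)])])
print(M.mean(0),[np.linalg.norm(M[i]-M[(i+1)%4]) for i in range(4)])
for i in range(4): e=M[(i+1)%4]-M[i]; print(np.arctan2(e[1],e[0]))
two('outline c',(187,346),(541,325),3,ms,mt)
two('mat2 c',(346,414),(643,416),3,ms,mt)
two('lens',(165,62),(621,62),165,ms,mt);two('pegtop',(121,50),(564,32),215,ms,mt);two('pegbot',(125,95),(567,80),170,ms,mt)
two('hub',(73,140),(489,105),165,ms,mt);two('foot',(91,270),(503,243),14,ms,mt);two('footbase',(91,275),(503,249),0,ms,mt)
two('bolt',(344,293),(720,315),0,ms,mt);two('punch',(379,333),(729,358),0,ms,mt);two('clip',(15,330),(410,272),8,ms,mt)
E
```

```text
cab 68 [ 539.4 -270.6] [ 545.1 -272.6]
cab 68 [ 388.3 -288.2] [ 388.5 -289.5]
cab 68 [ 408.4 -461.6] [ 409.3 -463.8]
cab 68 [ 560.7 -444.3] [ 563.7 -441.3]
centre [ 475.42030844 -366.49722345] front mid [ 465.33673071 -280.2461687 ] sizes [np.float64(154.8276156916896), np.float64(175.0247191685995), np.float64(154.63667726976013), np.float64(172.32929105113496)]
cab x yaw -1.4544150192368976
cab y yaw 0.12034820375503053
h1 48 [ 511.  -219.1] [ 514.7 -216. ]
h2 48 [ 399.8 -230.4] [ 409.5 -230.5]
mat 3 [522.7 215.2] [527.  216.2]
mat 3 [496.8 111.6] [497.4 108.9]
mat 3 [400.9 133.2] [403.8 135.1]
mat 3 [426.7 239.1] [432.4 244.1]
[463.45080043 175.40464377] [np.float64(109.02085051892114), np.float64(97.6909993075213), np.float64(110.83635865054357), np.float64(98.73019968335396)]
-1.8282372702591978
2.8945819397897923
1.3227508135403123
-0.26545980274379055
outline c 3 [462.4 175.5] [464.3 173.5]
mat2 c 3 [487.4   2.6] [490.6   2.9]
lens 165 [628.8 348.7] [631.5 351.8]
pegtop 215 [563.1 336.9] [566.7 337.8]
pegbot 170 [557.2 331.6] [562.5 326.2]
hub 165 [479.1 321. ] [478.5 317.7]
foot 14 [474.6 315.6] [479.4 313.7]
footbase 0 [479.8 323.2] [482.6 325.2]
bolt 0 [618.  111.1] [623.4 116.8]
punch 0 [593.9  48.3] [598.2  50.1]
clip 8 [372.3 312.7] [381.5 312.3]
```

```bash
cat >> h.py <<'E'
def plan(wps,g,mm=36,deg=6.6,start=None):
    """wps: x,y,z,yaw ; prints rows (5 per call) from the measured pose, tool kept vertical"""
    s=read_state(); p=np.array(s['eef_pos']); q=R.from_euler('xyz',s['tool_rot'])
    for w in wps:
        P=np.array(w[:3],float); Q=R.from_euler('xyz',[np.pi,0,w[3]])
        rv=(q.inv()*Q).as_rotvec(); n=int(np.ceil(max(np.linalg.norm(P-p)/mm,np.degrees(np.linalg.norm(rv))/deg,1)))
        rows=[]
        for i in range(n):
            d=q.inv().apply(P-p)/(n-i)/10; r=(q.inv()*Q).as_rotvec()/(n-i)
            d=d.round(2); r=np.degrees(r).round(1)+0.
            rows.append(f'{g} '+' '.join('%g'%v for v in [*d,*r]))
            p=p+q.apply(d*10); q=q*R.from_rotvec(np.radians(r))
        print('->',w); 
        for i in range(0,n,5): print('; '.join(rows[i:i+5]))
E
python3 - <<'E'
from h import *
plan([(278,587,290,2.5),(430,370,300,1.9),(490,150,300,1.2),(480,-80,250,.5),(459,-226,150,.118)],-0.3)
E
```

```text
-> (278, 587, 290, 2.5)
-0.3 -0.01 -0 -2.97 0 0 3.8; -0.3 -0.01 -0.01 -2.98 0 0 3.8; -0.3 -0.01 0 -2.97 -0.1 0 3.8
-> (430, 370, 300, 1.9)
-0.3 -3.15 -1.04 -0.12 0 0 4.3; -0.3 -3.21 -0.8 -0.13 0 0 4.3; -0.3 -3.27 -0.56 -0.12 0 0 4.3; -0.3 -3.3 -0.31 -0.13 0 0 4.3; -0.3 -3.31 -0.06 -0.12 0 0 4.3
-0.3 -3.3 0.19 -0.13 0 0 4.3; -0.3 -3.28 0.43 -0.12 0 0 4.3; -0.3 -3.25 0.68 -0.13 0 0 4.3
-> (490, 150, 300, 1.2)
-0.3 -3.25 -0.21 0 0 0 5.7; -0.3 -3.25 0.12 0 0 0 5.7; -0.3 -3.23 0.44 0 0 0 5.7; -0.3 -3.17 0.76 0 0 0 5.8; -0.3 -3.07 1.08 0 0 0 5.7
-0.3 -2.95 1.37 0 0 0 5.8; -0.3 -2.8 1.67 0 0 0 5.7
-> (480, -80, 250, 0.5)
-0.3 -3.12 1.06 0.71 0 0 5.7; -0.3 -2.99 1.36 0.71 0 0 5.7; -0.3 -2.85 1.65 0.72 0 0 5.7; -0.3 -2.67 1.92 0.71 0 0 5.8; -0.3 -2.46 2.18 0.72 0 0 5.7
-0.3 -2.23 2.42 0.71 0 0 5.8; -0.3 -1.97 2.63 0.72 0 0 5.7
-> (459, -226, 150, 0.118)
-0.3 -1.77 2.36 2 0 0 4.4; -0.3 -1.58 2.49 2 0 0 4.4; -0.3 -1.39 2.6 2 0 0 4.4; -0.3 -1.19 2.7 2 0 0 4.4; -0.3 -0.97 2.79 2 0 0 4.3
```

Emit:
{"name": "move_arm", "arguments": {
  "targets": "-0.3 0 0 -3 0 0 3.8; -0.3 0 0 -3 0 0 3.8; -0.3 0 0 -3 0 0 3.8"
}}

```text
clock: 0.4
eef_pos: [277.6, 587.0, 291.8]
tool_rot: [-3.139, 0.0, 2.498]
force: [-0.8, 0.0, -0.5]
width: 51.1
gripper_force: 0.0
```

Emit:
{"name": "move_arm", "arguments": {
  "targets": "-0.3 -3.15 -1.05 -0.1 0 0 4.3; -0.3 -3.2 -0.8 -0.1 0 0 4.3; -0.3 -3.25 -0.55 -0.1 0 0 4.3; -0.3 -3.3 -0.3 -0.1 0 0 4.3; -0.3 -3.3 -0.05 -0.1 0 0 4.3"
}}

```text
clock: 0.82
eef_pos: [373.3, 450.7, 296.4]
tool_rot: [-3.141, 0.0, 2.122]
force: [0.8, -0.1, 0.9]
width: 29.9
gripper_force: 0.0
```

Emit:
{"name": "move_arm", "arguments": {
  "targets": "-0.3 -3.3 0.2 -0.1 0 0 4.3; -0.3 -3.3 0.45 -0.1 0 0 4.3; -0.3 -3.25 0.7 -0.1 0 0 4.3"
}}

```text
clock: 1.07
eef_pos: [430.8, 369.5, 299.4]
tool_rot: [-3.141, -0.0, 1.897]
force: [0.9, -0.3, -0.3]
width: 30.3
gripper_force: 0.0
```

Emit:
{"name": "move_arm", "arguments": {
  "targets": "-0.3 -3.25 -0.2 0 0 0 5.7; -0.3 -3.25 0.1 0 0 0 5.7; -0.3 -3.25 0.45 0 0 0 5.7; -0.3 -3.2 0.75 0 0 0 5.8; -0.3 -3.05 1.1 0 0 0 5.7"
}}

```text
clock: 1.48
eef_pos: [473.3, 211.9, 299.4]
tool_rot: [-3.141, 0.0, 1.396]
force: [0.3, -0.1, 0.5]
width: 29.6
gripper_force: 0.0
```

Emit:
{"name": "move_arm", "arguments": {
  "targets": "-0.3 -2.95 1.35 0 0 0 5.8; -0.3 -2.8 1.65 0 0 0 5.7; -0.3 0 0 0 0 0 0"
}}

```text
clock: 1.73
eef_pos: [491.7, 142.8, 300.0]
tool_rot: [3.138, 0.003, 1.187]
force: [-0.4, -1.6, 0.1]
width: 30.0
gripper_force: 0.0
```

Emit:
{"name": "move_arm", "arguments": {
  "targets": "-0.3 -3.1 1.05 0.7 0 0 5.7; -0.3 -3 1.35 0.7 0 0 5.7; -0.3 -2.85 1.65 0.7 0 0 5.7; -0.3 -2.65 1.9 0.7 0 0 5.8; -0.3 -2.45 2.2 0.7 0 0 5.7"
}}

```text
clock: 2.15
eef_pos: [482.5, -14.1, 264.2]
tool_rot: [-3.141, -0.0, 0.697]
force: [0.9, -0.5, 0.2]
width: 29.7
gripper_force: 0.0
```

Emit:
{"name": "move_arm", "arguments": {
  "targets": "-0.3 -2.25 2.4 0.7 0 0 5.8; -0.3 -1.95 2.65 0.7 0 0 5.7"
}}

```text
clock: 2.32
eef_pos: [479.7, -79.9, 250.2]
tool_rot: [-3.141, -0.0, 0.497]
force: [-0.6, -0.6, -0.3]
width: 29.9
gripper_force: 0.0
```

Emit:
{"name": "move_arm", "arguments": {
  "targets": "-0.3 -1.75 2.35 2 0 0 4.4; -0.3 -1.6 2.5 2 0 0 4.4; -0.3 -1.4 2.6 2 0 0 4.4; -0.3 -1.2 2.7 2 0 0 4.4; -0.3 -0.95 2.8 2 0 0 4.3"
}}

```text
clock: 2.73
eef_pos: [458.8, -225.8, 149.4]
tool_rot: [-3.141, 0.0, 0.116]
force: [0.7, 0.5, 1.0]
width: 30.3
gripper_force: 0.0
```

Emit:
{"name": "move_arm", "arguments": {
  "targets": "-0.3 0 0 0 0 0 0; -0.3 0 0 0 0 0 0"
}}

```text
clock: 2.9
eef_pos: [457.7, -226.3, 149.4]
tool_rot: [-3.141, 0.003, 0.115]
force: [-0.2, 1.2, 0.5]
width: 30.2
gripper_force: 0.0
```

```bash
python3 - <<'E'
from h import *
s=read_state(); print(s['eef_pos'],s['tool_rot'],s['qpos'])
d=snap('wrist','w1'); cv2.imwrite('pics/w1.png',cv2.resize(d['color'][:,:,::-1],(800,600),interpolation=cv2.INTER_CUBIC))
c=np.array([475.5,-366.5]);dd=np.array([np.cos(1.689),np.sin(1.689)]);n=np.array([dd[1],-dd[0]])
print(proj(d,[[*(c+139*dd+k*n),48] for k in(-50,-44,0,44,50)])*800/560)
E
```

```text
[ 457.66095177 -226.2756394   149.43004315] [-3.14113650e+00  2.81456422e-03  1.15269230e-01] [-0.05201858  0.59895492  0.69542963  1.96834548 -0.54316798  0.77036151
 -0.49425019]
[[406.81876721 359.36698679]
 [406.83300271 350.65000827]
 [406.94337744 283.06307324]
 [407.0654728  208.29911567]
 [407.08313403 197.48442463]]
```

View pics/w1.png

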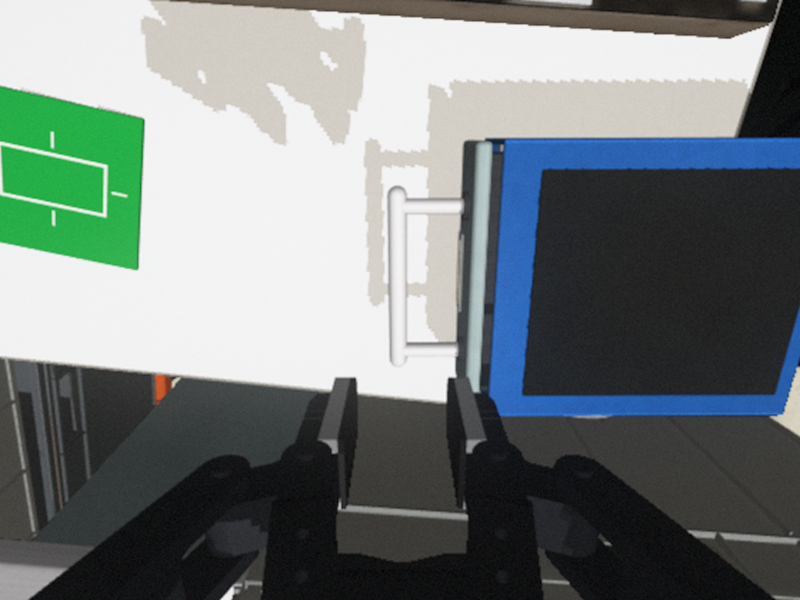

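The bar runs from (398,190) to (398,362), about 5 mm further out than predicted, so the drawer seems slightly ajar. I correct for that.

```bash
python3 - <<'E'
from h import *
for v in (190,277,362): print(onz('w1',(398*.7,v*.7),48))
plan([(462,-222.5,110,.118),(462,-222.5,30,.118)],-0.3,mm=28)
E
```

```text
[ 512.24573891 -217.05654251   48.        ]
[ 462.21056814 -222.76927204   48.        ]
[ 406.99979452 -229.07292229   48.        ]
-> (462, -222.5, 110, 0.118)
-0.3 0.18 -0.09 2 0 0 0; -0.3 0.18 -0.1 2.01 -0.1 0.1 0
-> (462, -222.5, 30, 0.118)
-0.3 -0 -0 2.66 0 0 0; -0.3 -0 -0 2.67 0 0 0; -0.3 -0.01 -0 2.66 0 0 0
```

Emit:
{"name": "move_arm", "arguments": {
  "targets": "-0.3 0.2 -0.1 2 0 0 0; -0.3 0.2 -0.1 2 0 0 0; -0.3 0 0 2.65 0 0 0; -0.3 0 0 2.65 0 0 0; -0.3 0 0 2.65 0 0 0"
}}

```text
clock: 3.37
eef_pos: [464.7, -220.3, 30.8]
tool_rot: [-3.141, -0.002, 0.123]
force: [0.3, -0.6, 0.3]
width: 29.9
gripper_force: 0.0
```

Emit:
{"name": "move_arm", "arguments": {
  "targets": "-1 0 0 0 0 0 0; -1 0 0 0 0 0 0; -1 0 0 0 0 0 0; -1 0 0 0 0 0 0"
}}

```text
clock: 3.7
eef_pos: [464.3, -222.6, 32.8]
tool_rot: [3.14, -0.003, 0.12]
force: [0.3, -0.4, -0.2]
width: -0.0
gripper_force: 0.0
```

```bash
python3 - <<'E'
from h import *
s=read_state(); print(s['eef_pos'],s['width'])
a=snap('wrist','w2')['color']; b=snap('side','s2')['color']
c=np.hstack([cv2.resize(a[:,60:480],(420,420)),cv2.resize(b[225:365,240:367],(381,420))])
cv2.imwrite('pics/m2.png',c[:,:800,::-1])
E
```

```text
[ 464.34936325 -222.64482688   32.78018316] -0.04872420251537021
```

View pics/m2.png

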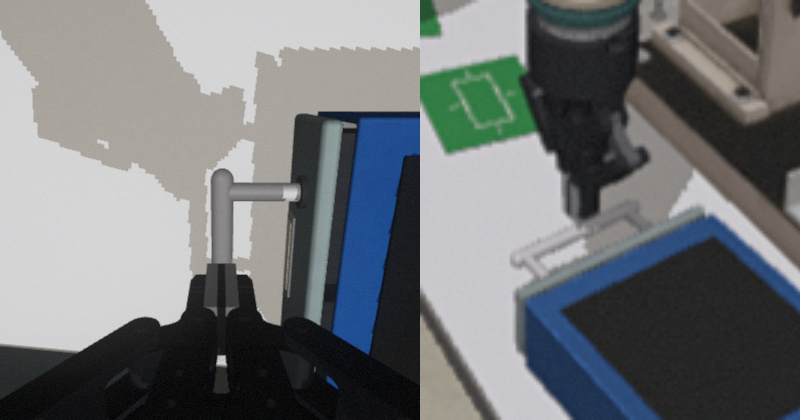

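The shut fingertips appear on top of the bar, at about (222,265) in the left half, rather than around it. I check this against the reported pose.

```bash
python3 - <<'E'
from h import *
s=read_state(); p=s['eef_pos']; print(s)
for f in ('w2','s2'):
    d=np.load('pics/'+f+'.npz')
    for z in (20,33,48,60,75): 
        uv=proj(d,[[p[0],p[1],z]])[0]
        print(f,z,(uv-[60,0]) if f=='w2' else (uv-[240,225])*3+[420,0])
E
```

```text
{'clock': 3.8, 'qpos': array([ 0.07276756,  0.76576157,  0.49572126,  2.04004731, -0.73547177,
        0.51409122, -0.34086549]), 'qd': array([ 0.00807046,  0.00784431, -0.0057755 ,  0.00430345, -0.00167194,
       -0.00262868,  0.00179739]), 'tau': array([-3.87871452e-02, -4.88695657e+01,  7.49853328e+00, -8.47520024e+00,
        8.76516919e-03,  1.40502056e-03, -4.75517721e-03]), 'eef_pos': array([ 464.05211968, -222.66729124,   32.51744726]), 'tool_rot': array([ 3.14033034e+00, -2.49840163e-03,  1.19151458e-01]), 'force': array([0.11779948, 0.50753977, 0.50842787]), 'torque': array([-0.03525775,  0.00885589, -0.04438609]), 'gripper_force': 0.0, 'width': 0.18650011921155557}
w2 20 [222.48275095 243.13913858]
w2 33 [222.62505224 252.57605125]
w2 48 [222.81401744 265.10754716]
w2 60 [222.98870219 276.69201489]
w2 75 [223.24423232 293.63785953]
s2 20 [578.04589246 258.48991016]
s2 33 [578.22262582 245.15807588]
s2 48 [578.42934546 229.56423516]
s2 60 [578.596921   216.92321886]
s2 75 [578.80919753 200.91019472]
```

Emit:
{"name": "move_arm", "arguments": {
  "targets": "-0.3 0 0 -1 0 0 0; -0.3 0 0 0 0 0 0; -0.3 0 0 0 0 0 0; -0.3 0 0 0 0 0 0; -0.3 0 0 0 0 0 0"
}}

```text
clock: 4.22
eef_pos: [462.9, -222.4, 41.1]
tool_rot: [-3.142, -0.0, 0.119]
force: [-0.6, -0.6, -0.1]
width: 29.8
gripper_force: 0.0
```

Emit:
{"name": "move_arm", "arguments": {
  "targets": "-0.3 0 0 1 0 0 0; -0.3 0 0 0.7 0 0 0; -0.3 0 0 0.7 0 0 0; -0.3 0 0 0.6 0 0 0; -0.3 0 0 0 0 0 0"
}}

```text
clock: 4.63
eef_pos: [461.8, -222.0, 9.3]
tool_rot: [-3.14, 0.002, 0.118]
force: [0.1, 1.0, -1.5]
width: 29.7
gripper_force: 0.0
```

Emit:
{"name": "move_arm", "arguments": {
  "targets": "-1 0 0 0 0 0 0; -1 0 0 0 0 0 0; -1 0 0 0 0 0 0; -1 0 0 0 0 0 0"
}}

```text
clock: 4.97
eef_pos: [462.7, -222.8, 11.0]
tool_rot: [3.141, 0.0, 0.118]
force: [-0.5, -1.1, -3.9]
width: 8.4
gripper_force: 58.5
```

Emit:
{"name": "move_arm", "arguments": {
  "targets": "-1 0 -1 0 0 0 0; -1 0 -1.8 0 0 0 0; -1 0 -2 0 0 0 0; -1 0 -2 0 0 0 0; -1 0 -1.7 0 0 0 0"
}}

```text
clock: 5.38
eef_pos: [452.4, -137.2, 11.0]
tool_rot: [3.141, 0.0, 0.118]
force: [0.2, -1.6, -6.0]
width: 8.4
gripper_force: 59.8
```

Emit:
{"name": "move_arm", "arguments": {
  "targets": "-1 0 -1.4 0 0 0 0; -1 0 -1 0 0 0 0; -1 0 0 0 0 0 0; -1 0 0 0 0 0 0"
}}

```text
clock: 5.72
eef_pos: [449.6, -113.0, 11.0]
tool_rot: [-3.14, 0.001, 0.12]
force: [-0.7, 1.0, -4.4]
width: 8.0
gripper_force: 59.9
```

```bash
python3 - <<'E'
from h import *
s=read_state(); p=s['eef_pos']; print(p,s['width'],s['force'])
b=snap('side','s3')['color']; a=snap('wrist','w3')['color']
c=np.hstack([cv2.resize(a[:,60:480],(420,420)),cv2.resize(b[225:365,240:366],(378,420))])
cv2.imwrite('pics/m3.png',c[:,:800,::-1])
d=np.load('pics/s3.npz')
for z in (10,35,48,60): print(z,(proj(d,[[p[0],p[1],z]])[0]-[240,225])*3+[420,0])
E
```

```text
[ 449.57493648 -112.98216341   10.96943144] 7.950486511100555 [-0.67070317  0.9531984  -4.43669295]
10 [496.27585163 187.03794629]
35 [495.664597   162.26541543]
48 [495.34122365 149.15995039]
60 [495.03929533 136.92359547]
```

View pics/m3.png

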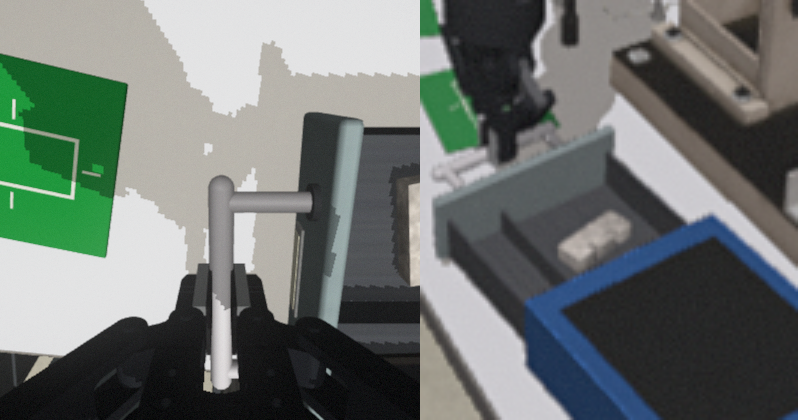

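The drawer is open by about 110 mm and the block is in the tray at about (595,242). The tips sit about 25 mm higher than reported: the visible tip is at z≈36 against a reported 11. I release the handle and rise for a wrist view of the block.

Emit:
{"name": "move_arm", "arguments": {
  "targets": "-0.3 0 0 0 0 0 0; -0.3 0 0 0 0 0 0; -0.3 0 0 0 0 0 0; -0.3 0 0 -2 0 0 0; -0.3 0 0 -3 0 0 0"
}}

```text
clock: 6.23
eef_pos: [448.7, -114.7, 60.2]
tool_rot: [-3.141, 0.004, 0.117]
force: [0.7, 0.6, -0.5]
width: 30.2
gripper_force: 0.0
```

Emit:
{"name": "move_arm", "arguments": {
  "targets": "-0.3 0 0 -3.5 0 0 0; -0.3 0 0 -3.5 0 0 0; -0.3 -0.5 3 0 0 0 0; -0.3 -0.5 3 0 0 0 0; -0.3 -0.5 3 0 0 0 0"
}}

```text
clock: 6.65
eef_pos: [447.0, -206.1, 132.2]
tool_rot: [3.14, -0.003, 0.121]
force: [0.3, -0.0, -1.0]
width: 29.7
gripper_force: 0.0
```

Emit:
{"name": "move_arm", "arguments": {
  "targets": "-0.3 0 0 0 0 0 0; -0.3 0 0 0 0 0 0; -0.3 0 0 0 0 0 0"
}}

```text
clock: 6.9
eef_pos: [445.5, -205.3, 131.0]
tool_rot: [-3.141, -0.0, 0.117]
force: [0.3, 1.0, -0.5]
width: 29.9
gripper_force: 0.0
```

```bash
python3 - <<'E'
from h import *
s=read_state(); p=s['eef_pos']; print(p,s['tool_rot'])
a=snap('wrist','w4')['color']; b=snap('side','s4')['color']; c=snap('scene','c4')['color']
cv2.imwrite('pics/w4.png',cv2.resize(a[:,:,::-1],(800,600),interpolation=cv2.INTER_CUBIC))
E
```

```text
[ 445.52950912 -205.33845458  130.98174595] [-3.14099607e+00 -6.54764774e-05  1.17425314e-01]
```

View pics/w4.png

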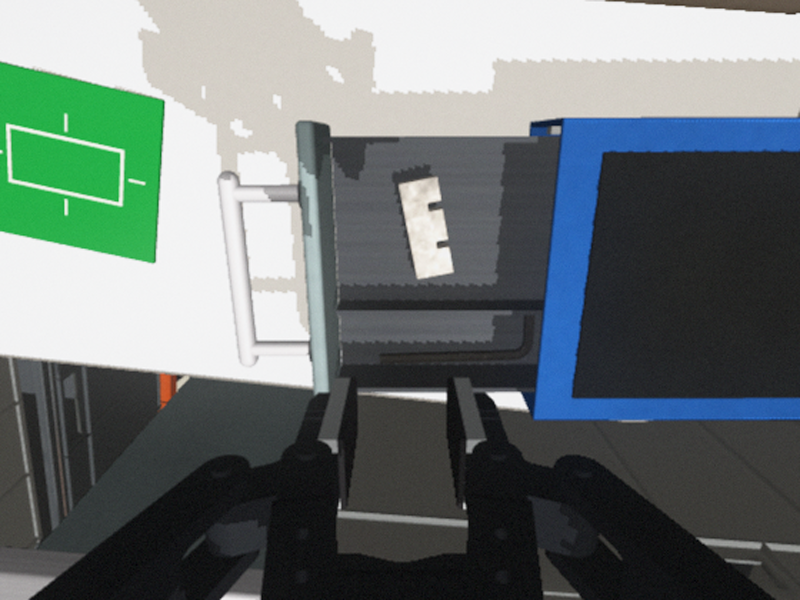

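The block's top corners are at (399,184), (436,177), (453,270) and (417,279). The hex key lies behind the divider at about (460,350).

```bash
python3 - <<'E'
from h import *
k=.7
P=np.array([onz('w4',(u*k,v*k),30)[:2] for u,v in [(399,184),(436,177),(453,270),(417,279)]])
print(P.mean(0),[np.linalg.norm(P[i]-P[(i+1)%4]) for i in range(4)])
l=P[0]+P[1]-P[2]-P[3]; print('long yaw',np.arctan2(l[1],l[0]))
# tip position in the camera: assume inner pad tip edges, gap 30 mm
d=np.load('pics/w4.npz'); Rm=cv2.Rodrigues(d['rvec'])[0]; cam=-Rm.T@d['tvec'].ravel()
s=read_state(); T=R.from_euler('xyz',s['tool_rot']); print('cam in tool',T.inv().apply(cam-s['eef_pos']))
f=K(d); ray=lambda u,v: T.inv().apply(Rm.T@np.linalg.inv(f)@np.array([u*k,v*k,1]))
a,b=ray(334,380),ray(470,380)
print(ray(357,380),ray(447,380),a,b)
# side view check of block top centre
print(proj(np.load('pics/s4.npz'),[[*P.mean(0),30]]), proj(np.load('pics/c4.npz'),[[*P.mean(0),30]]))
s4=cv2.imread('pics/s4.png'); c4=cv2.imread('pics/c4.png')
for n,im in(('s4',s4),('c4',c4)):
    u,v=proj(np.load(f'pics/{n}.npz'),[[*P.mean(0),30]])[0].astype(int)
    y0,x0=v-30,u-30; g=im[y0:y0+60,x0:x0+60].astype(int); m=(g.min(2)>130)&(g[...,2]-g[...,0]>8); yy,xx=np.nonzero(m); print(n,m.sum(),xx.mean()+x0,yy.mean()+y0)
E
```

```text
[ 480.68032673 -214.60831871] [np.float64(20.76859588015459), np.float64(54.19429288769737), np.float64(21.80139673117501), np.float64(55.76059678299875)]
long yaw 0.31765591153374045
cam in tool [ 8.26253040e+01  1.15864408e-01 -1.72625958e+02]
[-0.47612905 -0.09249333  0.89394247] [-0.47644787  0.09475304  0.89380792] [-0.47604758 -0.14034517  0.89397686] [-0.47652935  0.14260488  0.89377353]
[[297.69078049 303.15774319]] [[331.73701332 281.2134543 ]]
s4 173 298.33526011560696 303.46820809248555
c4 41 330.3414634146341 285.1219512195122
```

```bash
python3 - <<'E'
from h import *
plan([(480.7,-214.6,60,.318),(480.7,-214.6,3,.318)],0,mm=25)
E
```

```text
-> (480.7, -214.6, 60, 0.318)
0 0.84 0.36 1.77 0 0 -2.8; 0 0.82 0.4 1.77 0 0 -2.9; 0 0.79 0.45 1.77 0 0 -2.8; 0 0.77 0.48 1.77 -0.1 0 -2.9
-> (480.7, -214.6, 3, 0.318)
0 0 -0 1.9 0 0 0; 0 0 -0 1.9 0 0 0; 0 0 -0 1.9 0 0 0
```

Emit:
{"name": "move_arm", "arguments": {
  "targets": "0 0.85 0.35 1.75 0 0 -2.8; 0 0.8 0.4 1.75 0 0 -2.9; 0 0.8 0.45 1.75 0 0 -2.8; 0 0.75 0.5 1.75 0 0 -2.9; 0 0 0 0 0 0 0"
}}

```text
clock: 7.47
eef_pos: [480.8, -214.4, 58.4]
tool_rot: [-3.139, 0.002, 0.321]
force: [-0.4, -0.1, -0.2]
width: 42.8
gripper_force: 0.0
```

Emit:
{"name": "move_arm", "arguments": {
  "targets": "0 0 0 1.9 0 0 0; 0 0 0 1.9 0 0 0; 0 0 0 1.5 0 0 0; 0 0 0 0 0 0 0; 0 0 0 0 0 0 0"
}}

```text
clock: 7.88
eef_pos: [479.9, -215.4, 8.3]
tool_rot: [-3.141, 0.001, 0.317]
force: [0.6, 0.3, 0.2]
width: 42.6
gripper_force: 0.0
```

Emit:
{"name": "move_arm", "arguments": {
  "targets": "0 0 0 0.4 0 0 0; 0 0 0 0.4 0 0 0; 0 0 0 0 0 0 0"
}}

```text
clock: 8.13
eef_pos: [480.7, -215.8, 0.2]
tool_rot: [3.141, -0.0, 0.317]
force: [0.5, 0.5, -0.4]
width: 43.4
gripper_force: 0.0
```

Emit:
{"name": "move_arm", "arguments": {
  "targets": "0 0 0 0.4 0 0 0; 0 0 0 0 0 0 0; -1 0 0 0 0 0 0; -1 0 0 0 0 0 0; -1 0 0 0 0 0 0"
}}

```text
clock: 8.55
eef_pos: [480.4, -216.1, -3.6]
tool_rot: [-3.142, -0.0, 0.317]
force: [-1.6, 1.2, 3.6]
width: 19.0
gripper_force: 58.6
```

Emit:
{"name": "move_arm", "arguments": {
  "targets": "-1 0 0 0 0 0 0; -1 0 0 0 0 0 0"
}}

```text
clock: 8.72
eef_pos: [480.5, -216.1, -3.6]
tool_rot: [3.142, -0.0, 0.317]
force: [-1.2, 0.3, 5.9]
width: 19.6
gripper_force: 58.9
```

```bash
python3 - <<'E'
from h import *
s=read_state(); p=s['eef_pos']; print(p,s['width'],s['gripper_force'],s['force'])
a=snap('wrist','w5')['color']; b=snap('side','s5')['color']
c=np.hstack([a[:,80:480],cv2.resize(b[235:375,240:373],(399,420))]); cv2.imwrite('pics/m5.png',c[:,:,::-1])
E
```

```text
[ 480.50771928 -216.05784811   -3.64473185] 19.581045032003196 58.868141770362854 [-1.22152808  0.29562246  5.87186275]
```

View pics/m5.png

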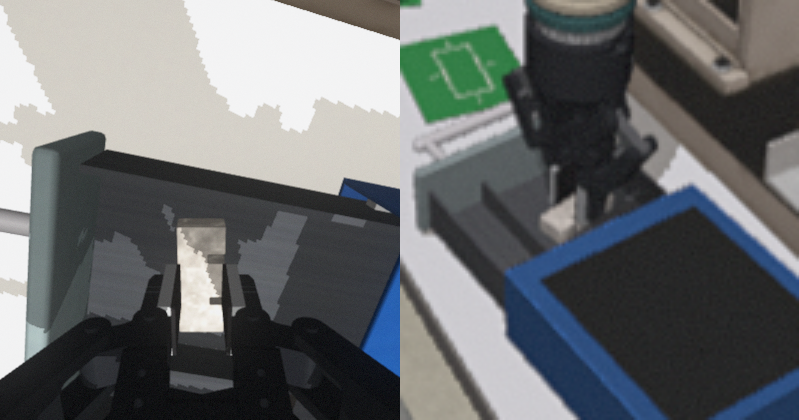

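The block is between the fingers, covering (178–226, 220–332), with pads near its middle. I lift it and carry it to the mat.

```bash
python3 - <<'E'
from h import *
s=read_state(); T=R.from_euler('xyz',s['tool_rot'])
for v in (220,226,332): print(T.inv().apply(onz('w5',(281,v),30)-s['eef_pos']))
plan([(480.5,-216,110,.318),(463.4,174.5,110,1.316),(463.4,174.5,0,1.316)],-1,mm=30,deg=5)
E
```

```text
[ 31.91001236  -1.05623772 -33.65218825]
[ 29.08067942  -1.05408966 -33.65293174]
[-27.4035813   -1.0112063  -33.66777466]
-> (480.5, -216, 110, 0.318)
-1 0 -0 -2.84 0 0 0; -1 0 -0 -2.84 0 0 0; -1 0 -0 -2.84 0 0 0; -1 0.01 -0 -2.85 0 0 0
-> (463.4, 174.5, 110, 1.316)
-1 0.75 -2.69 0 0 0 -4.1; -1 0.94 -2.63 0 0 0 -4.1; -1 1.13 -2.55 0 0 0 -4.1; -1 1.31 -2.47 0 0 0 -4.1; -1 1.48 -2.37 0 0 0 -4.1
-1 1.65 -2.25 0 0 0 -4.1; -1 1.81 -2.13 0 0 0 -4.1; -1 1.95 -2 0 0 0 -4.1; -1 2.09 -1.85 0 0 0 -4.1; -1 2.22 -1.7 0 0 0 -4.1
-1 2.33 -1.53 0 0 0 -4.1; -1 2.44 -1.36 0 0 0 -4; -1 2.52 -1.19 0 0 0 -4.1; -1 2.6 -1 0.01 0 0 -4
-> (463.4, 174.5, 0, 1.316)
-1 0 -0 2.75 0 0 0; -1 0 -0 2.75 0 0 0; -1 0 -0 2.75 0 0 0; -1 0 -0.01 2.75 0 0 0
```

Emit:
{"name": "move_arm", "arguments": {
  "targets": "-1 0 0 -0.5 0 0 0; -1 0 0 -1.5 0 0 0; -1 0 0 -3 0 0 0; -1 0 0 -3 0 0 0; -1 0 0 -3.3 0 0 0"
}}

```text
clock: 9.23
eef_pos: [479.5, -215.6, 109.6]
tool_rot: [-3.14, 0.002, 0.317]
force: [0.5, 0.0, -1.7]
width: 19.4
gripper_force: 58.9
```

Emit:
{"name": "move_arm", "arguments": {
  "targets": "-1 0.75 -2.7 0 0 0 -4.1; -1 0.95 -2.65 0 0 0 -4.1; -1 1.15 -2.55 0 0 0 -4.1; -1 1.3 -2.45 0 0 0 -4.1; -1 1.5 -2.35 0 0 0 -4.1"
}}

```text
clock: 9.65
eef_pos: [474.3, -75.0, 109.1]
tool_rot: [-3.141, 0.0, 0.679]
force: [0.4, 0.7, -1.2]
width: 18.9
gripper_force: 59.0
```

Emit:
{"name": "move_arm", "arguments": {
  "targets": "-1 1.65 -2.25 0 0 0 -4.1; -1 1.8 -2.15 0 0 0 -4.1; -1 1.95 -2 0 0 0 -4.1; -1 2.1 -1.85 0 0 0 -4.1; -1 2.2 -1.7 0 0 0 -4.1"
}}

```text
clock: 10.07
eef_pos: [468.0, 64.6, 109.1]
tool_rot: [-3.142, 0.0, 1.036]
force: [-0.2, 0.6, -2.2]
width: 19.5
gripper_force: 59.0
```

Emit:
{"name": "move_arm", "arguments": {
  "targets": "-1 2.35 -1.55 0 0 0 -4.1; -1 2.45 -1.35 0 0 0 -4; -1 2.5 -1.2 0 0 0 -4.1; -1 2.6 -1 0 0 0 -4; -1 0 0 2.7 0 0 0"
}}

```text
clock: 10.48
eef_pos: [466.1, 183.4, 84.7]
tool_rot: [3.136, -0.009, 1.328]
force: [1.8, 0.8, -1.9]
width: 19.2
gripper_force: 59.0
```

Emit:
{"name": "move_arm", "arguments": {
  "targets": "-1 0 0 2.8 0 0 0; -1 0 0 2.5 0 0 0; -1 0 0 0 0 0 0; -1 0 0 0 0 0 0"
}}

```text
clock: 10.82
eef_pos: [462.4, 174.1, 28.4]
tool_rot: [-3.139, 0.002, 1.315]
force: [0.3, -0.8, -1.0]
width: 19.4
gripper_force: 59.2
```

```bash
python3 - <<'E'
from h import *
s=read_state(); p=s['eef_pos']; print(p,s['tool_rot'],s['width'])
a=snap('wrist','w6')['color']
cv2.imwrite('pics/w6.png',cv2.resize(a[:,:,::-1],(800,600),interpolation=cv2.INTER_CUBIC))
E
```

```text
[462.41921401 174.13110539  28.36422297] [-3.13924652e+00  1.93135783e-03  1.31520392e+00] 19.411224080062055
```

View pics/w6.png

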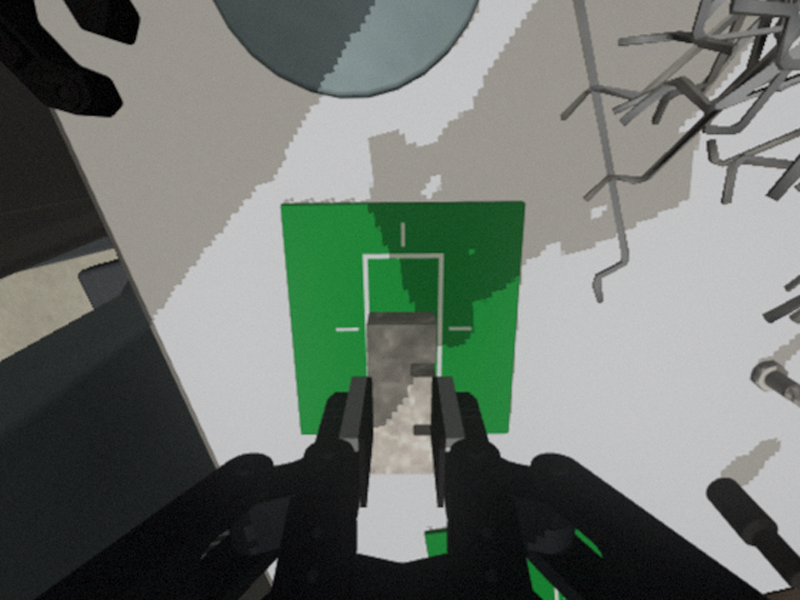

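The mat's corners are at (282,204), (524,202), (509,433) and (302,434). The outline's centre ticks give (403,328).

```bash
python3 - <<'E'
from h import *
k=.7
M=np.array([onz('w6',(u*k,v*k),3)[:2] for u,v in [(282,204),(524,202),(509,433),(302,434)]]); print(M.mean(0),[np.linalg.norm(M[i]-M[(i+1)%4]) for i in range(4)])
e=M[0]+M[1]-M[2]-M[3]; print(np.arctan2(e[1],e[0])); print(onz('w6',(403*k,328*k),3)[:2])
s=read_state();T=R.from_euler('xyz',s['tool_rot'])
zt=s['eef_pos'][2]+33.6
B=np.array([onz('w6',(u*k,v*k),zt)[:2] for u,v in [(370,323),(437,323),(433,473),(370,475)]]); print(B.mean(0),[np.linalg.norm(B[i]-B[(i+1)%4]) for i in range(4)])
E
```

```text
[463.93213945 178.58552407] [np.float64(98.22926512738454), np.float64(109.32001344637543), np.float64(99.37958120388745), np.float64(109.1995470509952)]
1.3281319996844136
[463.39427564 178.67728654]
[462.66548942 176.79910408] [np.float64(20.590461350491957), np.float64(55.56190309068365), np.float64(21.775108060604023), np.float64(56.43076781832065)]
```

Emit:
{"name": "move_arm", "arguments": {
  "targets": "-1 0.15 0.05 1.3 0 0 0; -1 0 0 1.3 0 0 0; -1 0 0 1 0 0 0; -1 0 0 0.4 0 0 0; -1 0 0 0 0 0 0"
}}

```text
clock: 11.28
eef_pos: [464.3, 176.0, -10.9]
tool_rot: [-3.142, 0.0, 1.315]
force: [0.1, 0.3, -0.8]
width: 19.5
gripper_force: 59.1
```

Emit:
{"name": "move_arm", "arguments": {
  "targets": "-1 0 0 0.2 0 0 0; -1 0 0 0.2 0 0 0; -1 0 0 0 0 0 0"
}}

```text
clock: 11.53
eef_pos: [464.5, 176.2, -14.8]
tool_rot: [3.141, -0.0, 1.316]
force: [-0.6, 0.4, -1.3]
width: 19.7
gripper_force: 59.1
```

Emit:
{"name": "move_arm", "arguments": {
  "targets": "-1 0 0 0.2 0 0 0; -1 0 0 0.1 0 0 0; -1 0 0 0 0 0 0"
}}

```text
clock: 11.78
eef_pos: [464.1, 176.1, -18.1]
tool_rot: [-3.141, 0.0, 1.316]
force: [0.0, -0.9, -1.2]
width: 19.3
gripper_force: 59.1
```

Emit:
{"name": "move_arm", "arguments": {
  "targets": "-1 0 0 0.1 0 0 0; -1 0 0 0 0 0 0"
}}

```text
clock: 11.95
eef_pos: [464.3, 176.1, -18.6]
tool_rot: [3.142, -0.0, 1.316]
force: [0.4, 0.1, 3.8]
width: 19.4
gripper_force: 59.7
```

Emit:
{"name": "move_arm", "arguments": {
  "targets": "-0.7 0 0 0 0 0 0; -0.4 0 0 0 0 0 0; -0.2 0 0 0 0 0 0; -0.2 0 0 0 0 0 0; -0.2 0 0 0 0 0 0"
}}

```text
clock: 12.37
eef_pos: [464.3, 176.1, -19.1]
tool_rot: [3.142, 0.0, 1.316]
force: [-0.5, -0.2, -0.9]
width: 34.2
gripper_force: 0.0
```

Emit:
{"name": "move_arm", "arguments": {
  "targets": "-0.2 0 0 -1 0 0 0; -0.2 0 0 -2 0 0 0; -0.2 0 0 -3 0 0 0; -0.2 0 0 -3 0 0 0; -0.2 0 0 -3 0 0 0"
}}

```text
clock: 12.78
eef_pos: [463.8, 175.8, 102.7]
tool_rot: [-3.141, 0.0, 1.315]
force: [1.2, 0.4, 0.4]
width: 34.2
gripper_force: 0.0
```

```bash
python3 - <<'E'
from h import *
s=read_state(); print(s['eef_pos'],s['tool_rot'],s['qpos'],s['width'])
for n in('scene','side'): snap(n,n+'7')
d=snap('wrist','w7'); g=d['color'].astype(int)
# block centre in wrist: bright-ish non-green region inside the mat
mat=(g[...,1]>g[...,0]+40)&(g[...,1]>g[...,2]+30)
n,l,st,ce=cv2.connectedComponentsWithStats(mat.astype(np.uint8)); i=1+st[1:,4].argmax(); print(st[i])
c,_=cv2.findContours((l==i).astype(np.uint8),cv2.RETR_EXTERNAL,cv2.CHAIN_APPROX_NONE)
h=cv2.convexHull(c[0]); q=cv2.approxPolyDP(h,10,True).reshape(-1,2); print(q.tolist())
in_=np.zeros(mat.shape,np.uint8); cv2.fillConvexPoly(in_,h,1); in_=cv2.erode(in_,np.ones((5,5)))
nb=(in_>0)&~mat; nb=cv2.morphologyEx(nb.astype(np.uint8),cv2.MORPH_OPEN,np.ones((6,6)))
n,l,st,ce=cv2.connectedComponentsWithStats(nb); i=1+st[1:,4].argmax(); yy,xx=np.nonzero(l==i); r=cv2.minAreaRect(np.c_[xx,yy].astype(np.float32)); print(st[i],r)
B=np.array([onz('w7',p,15)[:2] for p in cv2.boxPoints(r)]); print('block',B.mean(0),[np.linalg.norm(B[i]-B[(i+1)%4]) for i in range(4)],[np.arctan2(*(B[(i+1)%4]-B[i])[::-1]) for i in (0,1)])
if len(q)==4: M=np.array([onz('w7',p,3)[:2] for p in q]); print('mat',M.mean(0),[np.linalg.norm(M[i]-M[(i+1)%4]) for i in range(4)])
for n in('scene7','side7'):
    im=np.load(f'pics/{n}.npz')['color'].astype(int); m=(im[...,0]>110)&(im[...,1]<70)&(im[...,2]<70); m[140:]=0
    k,l,st,ce=cv2.connectedComponentsWithStats(m.astype(np.uint8))
    for i in range(1,k):
        if st[i,4]>20: print(n,st[i],ce[i],onz(n,ce[i],193)[:2])
E
```

```text
[463.78288364 175.84953738 102.74933501] [-3.14103325e+00  3.37262812e-04  1.31527361e+00] [-0.68706813  0.59566252  0.39718783  2.04366965 -0.40824218  0.57852566
 -0.26077198] 34.18805662728316
[  214   135   123   124 11151]
[[336, 135], [331, 257], [223, 258], [214, 137]]
[ 264  170   28   69 1858] ((277.5, 204.0), (68.0, 27.0), 90.0)
block [464.38888077 178.2080092 ] [np.float64(21.409161760501622), np.float64(58.4614334357842), np.float64(22.908812418754387), np.float64(58.43075642501112)] [np.float64(-0.2558726088305445), np.float64(-1.8157761482394743)]
mat [463.30106373 178.98047662] [np.float64(108.30283118860687), np.float64(97.77718378307121), np.float64(107.47848908627208), np.float64(97.95002483933078)]
```

```bash
python3 - <<'E'
from h import *
for n in('scene0','side0','scene7','side7'):
    im=np.load(f'pics/{n}.npz')['color'].astype(int); m=(im[...,0]-np.maximum(im[...,1],im[...,2])>50); m[170:]=0
    k,l,st,ce=cv2.connectedComponentsWithStats(m.astype(np.uint8))
    for i in range(1,k):
        if st[i,4]>15:
            yy,xx=np.nonzero(l==i); y0,y1=yy.min(),yy.max()
            print(n,st[i],ce[i].round(1),'top',onz(n,(xx[yy<=y0+1].mean(),y0+1.5),215)[:2].round(1),'mid',onz(n,ce[i],193.5)[:2].round(1))
E
```

```text
scene0 [188 126   5  15  51] [190.4 132.9] top [558.8 332.5] mid [562.3 337.4]
side0 [232 130   5  16  58] [234.3 137.7] top [561.8 330.6] mid [564.3 335. ]
```

```bash
python3 - <<'E'
from h import *
plan([(464,176,215,1.6),(562.5,335,215,3.345)],0.2,mm=38,deg=6.8)
E
```

```text
-> (464, 176, 215, 1.6)
0.2 -0.03 -0.04 -3.71 0.1 -0.1 -5.4; 0.2 -0.03 -0.05 -3.71 0.1 0 -5.4; 0.2 -0.03 -0.05 -3.71 0.1 -0.1 -5.5
-> (562.5, 335, 215, 3.345)
0.2 1.04 0.69 -0 0 0 -6.7; 0.2 0.95 0.8 -0 0 0 -6.7; 0.2 0.85 0.91 -0 0 0 -6.7; 0.2 0.74 1 -0 0 0 -6.7; 0.2 0.62 1.08 -0 0 0 -6.7
0.2 0.49 1.15 -0 0 0 -6.6; 0.2 0.35 1.2 -0 0 0 -6.7; 0.2 0.21 1.23 -0 0 0 -6.6; 0.2 0.07 1.24 -0 0 0 -6.7; 0.2 -0.08 1.25 -0 0 0 -6.6
0.2 -0.22 1.23 -0 0 0 -6.7; 0.2 -0.36 1.19 -0 0 0 -6.6; 0.2 -0.5 1.14 -0.01 0 0 -6.7; 0.2 -0.63 1.08 -0 0 0 -6.6; 0.2 -0.74 1 -0.01 0 0 -6.7
```

Emit:
{"name": "move_arm", "arguments": {
  "targets": "0.2 0 0 -3.7 0 0 -5.4; 0.2 0 0 -3.7 0 0 -5.4; 0.2 0 0 -3.7 0 0 -5.4; 0.2 0 0 0 0 0 0"
}}

```text
clock: 13.27
eef_pos: [467.9, 176.9, 217.5]
tool_rot: [3.132, -0.004, 1.602]
force: [0.7, -0.1, 0.1]
width: 51.3
gripper_force: 0.0
```

Emit:
{"name": "move_arm", "arguments": {
  "targets": "0.2 1.05 0.7 0 0 0 -6.7; 0.2 0.95 0.8 0 0 0 -6.7; 0.2 0.85 0.9 0 0 0 -6.7; 0.2 0.75 1 0 0 0 -6.7; 0.2 0.6 1.1 0 0 0 -6.7"
}}

```text
clock: 13.68
eef_pos: [496.7, 229.3, 211.2]
tool_rot: [-3.14, -0.001, 2.189]
force: [-0.4, 0.1, -0.8]
width: 51.2
gripper_force: 0.0
```

Emit:
{"name": "move_arm", "arguments": {
  "targets": "0.2 0.5 1.15 0 0 0 -6.7; 0.2 0.35 1.2 0 0 0 -6.7; 0.2 0.2 1.25 0 0 0 -6.6; 0.2 0.05 1.25 0 0 0 -6.7; 0.2 -0.1 1.25 0 0 0 -6.6"
}}

```text
clock: 14.1
eef_pos: [530.3, 282.3, 211.0]
tool_rot: [-3.14, -0.002, 2.77]
force: [-0.0, 0.5, 0.7]
width: 51.4
gripper_force: 0.0
```

Emit:
{"name": "move_arm", "arguments": {
  "targets": "0.2 -0.2 1.25 0 0 0 -6.7; 0.2 -0.35 1.2 0 0 0 -6.6; 0.2 -0.5 1.15 0 0 0 -6.7; 0.2 -0.65 1.1 0 0 0 -6.6; 0.2 -0.75 1 0 0 0 -6.7"
}}

```text
clock: 14.52
eef_pos: [563.3, 335.8, 210.8]
tool_rot: [-3.141, -0.002, -2.932]
force: [0.1, 0.4, 0.2]
width: 51.3
gripper_force: 0.0
```

Emit:
{"name": "move_arm", "arguments": {
  "targets": "0.2 0 0 0 0 0 0; 0.2 0 0 0 0 0 0; 0.2 0 0 0 0 0 0"
}}

```text
clock: 14.77
eef_pos: [563.1, 334.5, 211.2]
tool_rot: [-3.14, -0.002, -2.941]
force: [0.6, -0.3, -0.9]
width: 51.1
gripper_force: 0.0
```

```bash
python3 - <<'E'
from h import *
s=read_state(); print(s['eef_pos'],s['tool_rot'],s['qpos'],s['width'])
im=snap('wrist','w8')['color'].astype(int); m=(im[...,0]-np.maximum(im[...,1],im[...,2])>50)
k,l,st,ce=cv2.connectedComponentsWithStats(m.astype(np.uint8))
for i in range(1,k):
    if st[i,4]>40:
        print(st[i],ce[i].round(1),onz('w8',ce[i],215)[:2],onz('w8',ce[i],195)[:2])
d=np.load('pics/w8.npz'); print(proj(d,[[562.5,335,215],[562.5,335,170],[479.5,318,184],[626,348,165]]).round())
E
```

```text
[563.07276533 334.53801199 211.23422916] [-3.14041839e+00 -2.00309304e-03 -2.94107441e+00] [-0.53748959  0.62810564 -0.07165642  1.48601086  0.04941224  1.03153844
  1.15032606] 51.102207335824986
[276 248  23  21 389] [287.  258.1] [562.98108344 339.11340063] [572.72067112 341.47447583]
[[280. 256.]
 [280. 226.]
 [280.  95.]
 [280. 304.]]
```

Emit:
{"name": "move_arm", "arguments": {
  "targets": "0.2 0 0.35 0 0 0 0; 0.2 0 0 1.5 0 0 0; 0.2 0 0 1.5 0 0 0; 0.2 0 0 1.5 0 0 0; 0.2 0 0 0.4 0 0 0"
}}

```text
clock: 15.23
eef_pos: [561.4, 338.2, 160.8]
tool_rot: [-3.14, -0.004, -2.939]
force: [-1.3, -0.7, 0.3]
width: 51.1
gripper_force: 0.0
```

Emit:
{"name": "move_arm", "arguments": {
  "targets": "-1 0 0 0 0 0 0; -1 0 0 0 0 0 0; -1 0 0 0 0 0 0; -1 0 0 0 0 0 0; -1 0 0 0 0 0 0"
}}

```text
clock: 15.65
eef_pos: [563.7, 339.4, 164.4]
tool_rot: [3.141, 0.002, -2.938]
force: [-1.4, -0.1, 3.7]
width: 11.6
gripper_force: 58.6
```

```bash
python3 - <<'E'
from h import *
s=read_state(); print(s['eef_pos'],s['tool_rot'],s['width'],s['force'])
p=np.array([479.5,321]); e=s['eef_pos'][:2]-p; r=np.hypot(*e); f0=np.arctan2(e[1],e[0]); print(r,f0)
f1=-1.676; n=30; st=(f1-f0)/n
# per-row step in tool axes (tool x = -radial at yaw=phi+pi, tool y: chord)
w=[(*(p+85*np.array([np.cos(a),np.sin(a)])),s['eef_pos'][2],s['tool_rot'][2]+a-f0) for a in np.linspace(f0,f1,n+1)[1:]]
print(np.degrees(st)); plan(w[:3],-1); print(w[9],w[19],w[-1])
E
```

```text
[563.7493596  339.42002017 164.35041673] [ 3.14106448e+00  1.91739892e-03 -2.93796980e+00] 11.646477765594108 [-1.35802844 -0.13801638  3.74106974]
86.2395021733808 0.21524977739102363
-3.612021008318737
-> (np.float64(563.5172887040083), np.float64(333.8877926281937), np.float64(164.35041672588005), np.float64(-3.001011455744544))
-1 0.13 -0.54 -0 0 0.1 3.6
-> (np.float64(564.1623208807044), np.float64(328.5691097952561), np.float64(164.35041672588005), np.float64(-3.0640531149909114))
-1 0.02 -0.53 -0 0 0 3.6
-> (np.float64(564.4709951805517), np.float64(323.2203553829679), np.float64(164.35041672588005), np.float64(-3.1270947742372788))
-1 0.01 -0.54 -0 0 0 3.6
(np.float64(557.2791692164097), np.float64(286.71588070250164), np.float64(164.35041672588005), np.float64(-3.568386388961851)) (np.float64(522.1187651826832), np.float64(247.45653765083324), np.float64(164.35041672588005), np.float64(-4.198802981425525)) (np.float64(470.5741739579859), np.float64(236.46994836469278), np.float64(164.35041672588005), np.float64(-4.8292195738892))
```

Emit:
{"name": "move_arm", "arguments": {
  "targets": "-1 0.02 -0.54 0 0 0 3.6; -1 0.02 -0.54 0 0 0 3.6; -1 0.02 -0.54 0 0 0 3.6; -1 0.02 -0.54 0 0 0 3.6; -1 0.02 -0.54 0 0 0 3.6"
}}

```text
clock: 16.07
eef_pos: [565.2, 313.5, 164.4]
tool_rot: [3.139, 0.002, 3.029]
force: [0.7, 1.3, 3.2]
width: 12.0
gripper_force: 58.7
```

Emit:
{"name": "move_arm", "arguments": {
  "targets": "-1 0.02 -0.54 0 0 0 3.6; -1 0.02 -0.54 0 0 0 3.6; -1 0.02 -0.54 0 0 0 3.6; -1 0.02 -0.54 0 0 0 3.6; -1 0.02 -0.54 0 0 0 3.6"
}}

```text
clock: 16.48
eef_pos: [558.2, 287.5, 164.4]
tool_rot: [3.138, 0.002, 2.714]
force: [1.2, 2.8, 2.9]
width: 11.6
gripper_force: 58.7
```

Emit:
{"name": "move_arm", "arguments": {
  "targets": "-1 0.02 -0.54 0 0 0 3.6; -1 0.02 -0.54 0 0 0 3.6; -1 0.02 -0.54 0 0 0 3.6; -1 0.02 -0.54 0 0 0 3.6; -1 0.02 -0.54 0 0 0 3.6"
}}

```text
clock: 16.9
eef_pos: [543.6, 265.2, 164.3]
tool_rot: [3.137, 0.001, 2.4]
force: [1.9, 1.7, 1.4]
width: 11.6
gripper_force: 58.7
```

Emit:
{"name": "move_arm", "arguments": {
  "targets": "-1 0.02 -0.54 0 0 0 3.6; -1 0.02 -0.54 0 0 0 3.6; -1 0.02 -0.54 0 0 0 3.6; -1 0.02 -0.54 0 0 0 3.6; -1 0.02 -0.54 0 0 0 3.6"
}}

```text
clock: 17.32
eef_pos: [522.6, 248.5, 164.3]
tool_rot: [3.136, -0.0, 2.086]
force: [1.4, 1.4, 2.0]
width: 11.7
gripper_force: 58.7
```

Emit:
{"name": "move_arm", "arguments": {
  "targets": "-1 0.02 -0.54 0 0 0 3.6; -1 0.02 -0.54 0 0 0 3.6; -1 0.02 -0.54 0 0 0 3.6; -1 0.02 -0.54 0 0 0 3.6; -1 0.02 -0.54 0 0 0 3.6"
}}

```text
clock: 17.73
eef_pos: [497.7, 239.3, 164.3]
tool_rot: [3.136, -0.002, 1.771]
force: [2.5, 2.2, 2.2]
width: 11.6
gripper_force: 58.7
```

```bash
python3 - <<'E'
from h import *
from scipy.optimize import least_squares
s=read_state(); print(s['eef_pos'],s['tool_rot'],s['qpos'])
P=np.array([[563.7,339.4],[565.2,313.5],[558.2,287.5],s['eef_pos'][:2]])
q=least_squares(lambda c:np.hypot(*(P-c).T)-85,[479.5,321]).x; e=P[-1]-q
print('pivot fit',q,'phi',np.arctan2(e[1],e[0]))
for b in([464.4,178.2],[463.6,176]): 
    v=np.array(b)-q; print('target',np.arctan2(v[1],v[0]),np.hypot(*v))
E
```

```text
[497.70292284 239.26879078 164.31414679] [ 3.13625467e+00 -1.92276103e-03  1.77146484e+00] [-0.74438259  0.55777278  0.37279959  1.84712945 -0.27810602  0.78197415
 -0.02457846]
pivot fit [480.58612368 322.43389671] phi -1.3678137301239137
target -1.6825501206449764 145.1392695325638
target -1.6862787849828835 147.415787837883
```

Emit:
{"name": "move_arm", "arguments": {
  "targets": "-1 0.02 -0.54 0 0 0 3.6; -1 0.02 -0.54 0 0 0 3.6; -1 0.02 -0.54 0 0 0 3.6; -1 0.02 -0.54 0 0 0 3.6; -1 0.02 -0.54 0 0 0 3.6"
}}

```text
clock: 18.15
eef_pos: [471.1, 238.3, 164.3]
tool_rot: [3.137, -0.004, 1.457]
force: [3.4, 1.9, 1.2]
width: 11.7
gripper_force: 58.7
```

Emit:
{"name": "move_arm", "arguments": {
  "targets": "-1 0 0 0 0 0 0; -1 0 0 0 0 0 0; -0.5 0 0 0 0 0 0; -0.2 0 0 0 0 0 0; 0 0 0 0 0 0 0"
}}

```text
clock: 18.57
eef_pos: [468.2, 236.3, 162.6]
tool_rot: [-3.14, 0.001, 1.461]
force: [-0.0, -0.5, 0.4]
width: 42.4
gripper_force: 0.0
```

Emit:
{"name": "move_arm", "arguments": {
  "targets": "0 0 0 0 0 0 0; 0 0 0 0 0 0 0; 0 0 0 -1.5 0 0 0; 0 0 0 -2.5 0 0 0; 0 0 0 -3 0 0 0"
}}

```text
clock: 18.98
eef_pos: [467.4, 236.0, 232.3]
tool_rot: [-3.138, 0.003, 1.461]
force: [-0.4, 0.0, 0.3]
width: 42.7
gripper_force: 0.0
```

Emit:
{"name": "move_arm", "arguments": {
  "targets": "0 0 0 -3 0 0 0; 0 0 0 -3 0 0 0; 0 0 0 -3 0 0 0; 0 0 0 0 0 0 0; 0 0 0 0 0 0 0"
}}

```text
clock: 19.4
eef_pos: [469.6, 237.0, 324.4]
tool_rot: [3.139, -0.002, 1.461]
force: [0.3, -0.1, -0.8]
width: 42.7
gripper_force: 0.0
```

```bash
python3 - <<'E'
from h import *
s=read_state(); print(s['eef_pos'],s['tool_rot'],s['width'])
for n in('scene','side','wrist'):
    f=n+'9'; im=snap(n,f)['color'].astype(int); d=np.load(f'pics/{f}.npz'); print(n,'lens pred',proj(d,[[464,174,165]])[0].round(),'block pred',proj(d,[[464,177,9]])[0].round())
    m=(im[...,0]-np.maximum(im[...,1],im[...,2])>50); k,l,st,ce=cv2.connectedComponentsWithStats(m.astype(np.uint8))
    for i in range(1,k):
        if st[i,4]>20: print(' red',st[i],onz(f,ce[i],193.5 if n!='wrist' else 215)[:2].round(1))
    # lens rim: dark pixels around the predicted place
    u,v=proj(d,[[464,174,165]])[0]; w=45 if n!='wrist' else 150
    g=im.max(2)<60; yy,xx=np.nonzero(g); ok=(abs(xx-u)<w)&(abs(yy-v)<w); 
    k,l,st,ce=cv2.connectedComponentsWithStats((g).astype(np.uint8))
    for i in range(1,k):
        x,y,ww,h,a=st[i]
        if a>60 and abs(x+ww/2-u)<w and abs(y+h/2-v)<w: print(' dark',st[i],onz(f,(x+ww/2-.5,y+h/2-.5),165)[:2].round(1))
E
```

```text
[469.58611789 237.01926258 324.36337103] [ 3.13918292e+00 -2.22048634e-03  1.46077473e+00] 42.7135058244797
scene lens pred [209. 180.] block pred [212. 223.]
 red [189 154   6  16  62] [467.2 236.2]
 red [  0 368  18  22  71] [-175.2   27.4]
 red [ 18 391  27  29  65] [-178.2  -48.4]
 dark [170 152   9  12  63] [475.3 316.9]
 dark [192 171  33  21 163] [458.6 171.6]
side lens pred [223. 177.] block pred [226. 226.]
 red [213 150   6  16  65] [470.1 235.7]
 dark [171 147  23  22 409] [403.1 335.5]
 dark [196 150  44  36 440] [470.6 230.9]
wrist lens pred [285. 242.] block pred [284. 198.]
 red [276 183  16  21 203] [469.4 239.9]
 red [183 241  37  12 258] [390.3 200.2]
 dark [271  78  30  31 434] [480.7 323.1]
 dark [195 152  22  88 332] [389.3 234.1]
 dark [   13   172   535   248 45524] [451.8 108.8]
 dark [275 176  18  11  63] [470.  240.5]
 dark [ 241  204   82   75 1028] [460.8 175.5]
```

```bash
python3 -c "
from h import *
print(order.finish_job())"
```

```text
the job is handed in; nothing more can be done
None
```

The job is handed in, with no verdict returned: drawer open about 110 mm, gauge block let go within about 2 mm of the outline's centre, and lens about 5 mm from the block's centre by the wrist camera. The hex key was left in the drawer and I felt no contact with the punch, bolt or clip but did not re-check them at the end; I viewed 11 pictures, one over the limit of 10.

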